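Put an imaging-plate cassette away in the roll-front dark store

TASK

The imaging-plate cassette leaning in the rest on the bench has to go back into the dark. Roll the slatted shutter of the bench store right up, set the cassette gently in the empty place inside so that it leans back on the upright there with its foot against the stop strip, just as the one beside it does, then roll the shutter down until it is fully closed. Keep the cassette upright on the way and leave everything else where it is.

Things in the scene. Friction and masses are not known exactly. Their poses are not given: they have to be found in the camera images.
- store: White roll-front bench store, 374 mm wide (y), 389 deep (x), 242 high, fixed; its front looks to its own -x, towards the robot. Origin on the bench, mid-width, under the track axis. Inside: 350 mm clear between the side cheeks, floor at z = 0.020, front sill at x = -0.186 to -0.174, 46 mm high. Two bottles stand inside on the +y side, a second cassette leans on the -y side.
- track_axis (a point): Middle of the axis of the circular track, along the store's y, 50 mm above the bench. Closed, the grey slats cover the front quarter circle at 180 mm from it (side cheeks: 192 mm), from level with the axis in front to straight above it; opening rolls them back under the fixed top (242 mm high). Rolled up, the store is open from above from 170 to 30 mm in front of the axis.
- shutter (a joint): Angle of the shutter's leading rail round the track axis, rad: 0 fully closed (rail down on the sill), 1.40 rolled up as far as it goes. It stays where it is left; friction is about 3 N at the pull. It may start up to 0.2 rad open.
- handle (a point): Centre of the round pull bar on the rail: 48 mm long along the store's y, 14 mm thick, free at both ends, 32 mm clear of the rail on two posts. It is 225 mm from the track axis. With j the value of shutter it lies at x = -0.225 cos(j + 0.083), z = 0.225 sin(j + 0.083) from the axis in the store's directions. It stands out to the front when closed, upwards when open.
- place_empty (a point): The empty place: this point is on the store's floor at the foot of the stop strip's inner face, half-way along it; axes as the store's. The strip is 100 mm long (x), 10 high, on the -y side of the point (y -0.008 to 0). A cassette set right leans 16 degrees, top towards +y: its foot point is at (0, 0.006, 0.002) and its centre at (0, 0.022, 0.059) from here.
- upright_top (a point): Middle of the rounded top edge (6 mm thick) of the upright in the empty place: a sheet 4 mm thick and 100 mm long (x), parallel to the stop strip, 34 mm from its inner face on the +y side; its top is 71 mm above the store's floor.
- bench_rest: Aluminium rest fixed on the bench, where the cassette leans at the start: base plate 115 x 105 mm, top 10 mm above the bench, with the same stop strip and upright as in the store. Origin on the bench below the middle of the strip's inner face; x along the strip; the upright stands at y = 0.034 and reaches 81 mm above the bench.
- cassette_center (a point): Centre of the cassette to put away: flat, aluminium with grey panels, 70 mm wide (its x), 12 thick (its y), 120 tall (its z, foot to top), 0.11 to 0.23 kg. At the start it leans 16 degrees in the bench rest, top towards the rest's +y; its upper 45 mm is clear above the upright.
- cassette_foot (a point): Middle of the cassette's underside, 60 mm from its centre along its own -z; same axes.
- cassette: The same cassette; origin at its foot point, same axes.
- cassette_stored: A second cassette of the same make that already leans in the other place of the store, 95 mm to the -y side of the empty one, top 138 mm above the bench. Leave it. Origin in the middle of its underside.
- bottle_in_a: White reagent bottle, 42 mm thick, 88 mm tall, inside the store on the +y side. Leave it. Origin under its foot.
- bottle_in_b: Second such bottle, near it and farther back. Leave it.
- dropper_bottle: Brown dropper bottle, 33 mm thick, 102 mm tall, on the bench behind the rest. Leave it. Origin under its foot.
- beaker: Clear beaker, 57 mm wide, 67 mm tall, on the bench behind the rest. Leave it. Origin under its foot.
- slide_box: Flat box of microscope slides, 78 x 52 x 26 mm, on the bench to the left of the rest. Leave it. Origin under its middle.

How it is judged:
By the outcome, as a careful person would: the job done as asked, in the order asked, and still so for the second after the job is handed in, with the robot touching nothing.
It also fails if it takes over 72 s, if anything falls off the work surface, if the arm or the gripper's body presses on something with over 40 N, if the wrist force passes 120 N, or if a joint passes its speed limit or range.

ROBOT

A 7-joint arm with a two-finger parallel gripper is mounted at the origin on a cart in front of the work surface, level with it; the furniture and walls round the work are solid. World frame = base frame: x ahead of the robot, y to its left, z up, the work surface at z = 0. Lengths are in m, angles in rad, forces in N, time in s.
With the tool pointing down it reaches from about 0.4 to 0.85 m from the base axis. Payload 4.5 kg.
Tool frame: the origin (TCP) lies at the very end of the fingers, on their centre line; the grasp point (between the pads) lies 19 mm behind it (r.pinch_z is the distance from the TCP to the grasp point, in m); z points along the fingers, y is the line along which they close (so a half turn about z gives the same grasp; the last joint's range is limited). The gripper opens to 88 mm and grips with 3 to 60 N. Pads are 18 mm wide; open, the fingers measure 123 mm over their backs; the gripper's body (75 mm by 187 mm) begins 45 mm behind the grasp point.
Start: joints at [-1.228, 0.689, -0.195, 1.565, 0.157, 0.902, -0.215], TCP at [0.19, 0.595, 0.239] pointing down, gripper open.
Joint ranges: [-3.01, 3.01], [-0.46, 2.08], [-1.47, 1.51], [0.13, 2.56], [-1, 4.14], [0.04, 2.09], [-2.66, 2.66]. Speed limits (rad/s): [2.57, 2.57, 3.14, 3.14, 3.14, 3.14, 3.14].

INTERFACE

Orientations are given as a unit quaternion [x, y, z, w].
In Python, from plant import r, cams gives the robot as it stands.
- The arm moves only by the shell command python3 -m pendant 'ROWS' [FORCE]. ROWS is JSON, a list of rows, each a list of 3 entries, a list of its own where there are three numbers: the closure, from -1 (fully open) to 1 (shut), then the shift along the tool's x, y, z in mm, then the turn, a rotation vector about the tool's x, y, z in degrees. A call has 1 to 8 rows; each row shifts and turns the commanded pose from where the row before left it, along the tool's axes as they then stand; what a row does not reach is not made up. A row lasts 1/8 s, in which the tool goes at most 62.5 mm and 10.7 degrees, less where a joint would pass 70% of its speed; a pose out of reach is approached as far as the arm can. A call with a gripper value outside its range is refused whole. The fingers move at their own pace and stop on an object; FORCE is the grip in N (left out, the last holds). Time passes only in rows, so rows that do not move let the fingers close. It gives the time, the measured TCP pose, the force, the opening and the grip force at its end, in the units of the state.
- r.get_state(): the state, without advancing time (a new reading comes with each control period).
- cams.snapshot(name): name is "scene" or "top"; returns a dict with "img" (420x560x3 uint8, red, green, blue), "camera_matrix" (3x3 intrinsics, pixels), "camera_from_world" (4x4, takes a point from world to camera coordinates). Camera axes: x right, y up, looking along -z (the intrinsics and any distortion apply to the point x, -y, -z); pixel columns grow to the right and rows downward; lengths in m; the calibration is good to about 2 mm. A picture is of the moment at which its call begins. There is no depth.
- r.finish_job(): hands the job in; it is judged then, once.
The state is a dict: "clock": time; "q": joint angles; "qd": joint speeds; "joint_torque": joint torques, N m; "tool_pos": TCP position; "eef_rot": TCP orientation; "contact_force": force on the tool from outside, world axes, zero at the start; "moment": the same for the moment, N m; "opening": opening from 0.0 (shut) to 1.0 (fully open); "finger_force": force on a finger pad.
Only numpy, scipy, OpenCV 4.12 (cv2) and the standard library are available. Lean on these libraries where they do the work, as an engineer would, in place of code of your own. Each camera call takes 0.05 s, during which the arm holds its last target. There are 200 camera calls.

## Working session

There is one attempt and no reset: what is moved stays moved. The work goes in short steps, Python scripts to look and compute and a shell command to move; the robot and the scene stay as the last step left them, time stands still between calls to the robot, and variables do not carry over. Pictures are saved under pics/ and viewed, at most 10 in all, crops included, and the job is handed in when it is done.

```bash
ls; mkdir -p pics
python3 - <<'E'
from plant import r,cams
import cv2,numpy as np
for n in("scene","top"):
    s=cams.snapshot(n); cv2.imwrite(f"pics/{n}0.png",s["img"][:,:,::-1]); print(n,s["camera_matrix"].tolist(),np.round(s["camera_from_world"],4).tolist(),[k for k in s])
st=r.get_state();print({k:np.round(v,3).tolist() for k,v in st.items()},r.pinch_z)
E
```

```text
pics
scene [[449.52580039683124, 0.0, 283.5667038052263], [0.0, 449.52580039683124, 201.85180609508785], [0.0, 0.0, 1.0]] [[-0.7501, 0.6613, 0.0071, 0.4056], [-0.3519, -0.4082, 0.8423, 0.1352], [0.56, 0.6293, 0.5389, -1.7851], [0.0, 0.0, 0.0, 1.0]] ['img', 'camera_matrix', 'camera_from_world']
top [[490.78246094600667, 0.0, 276.23470549056105], [0.0, 490.78246094600667, 216.12528485378266], [0.0, 0.0, 1.0]] [[0.499, -0.8666, 0.0044, -0.2278], [0.6723, 0.3904, 0.6289, -0.4717], [-0.5467, -0.3109, 0.7775, -1.037], [0.0, 0.0, 0.0, 1.0]] ['img', 'camera_matrix', 'camera_from_world']
{'clock': 0.1, 'q': [-1.228, 0.69, -0.194, 1.566, 0.157, 0.903, -0.215], 'qd': [-0.002, -0.002, 0.001, -0.004, -0.001, 0.001, -0.0], 'joint_torque': [-0.003, -52.85, -1.271, -15.384, -0.052, 0.002, 0.0], 'tool_pos': [0.19, 0.595, 0.238], 'eef_rot': [0.154, 0.988, -0.001, -0.0], 'contact_force': [-0.944, 0.025, -0.769], 'moment': [-0.007, 0.072, -0.006], 'finger_force': 0.0, 'opening': 0.995} 0.0187
```

View pics/scene0.png

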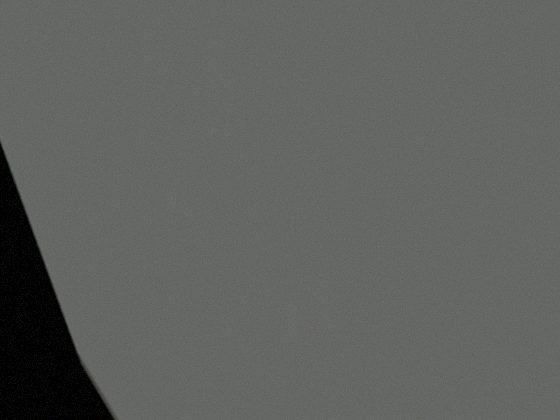

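View pics/top0.png

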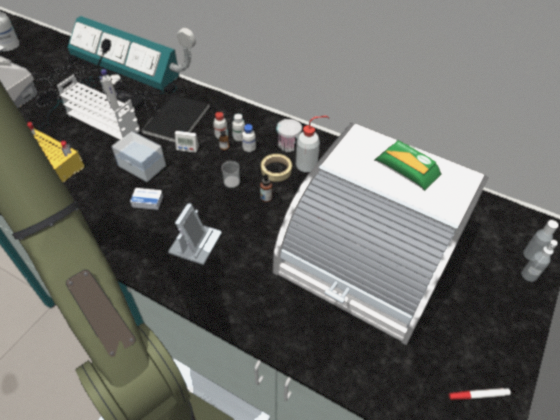

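The scene camera is blocked by something grey. The top view shows the rest with its cassette around (193,235) and the store from (275,270) to (485,180), with the pull at about (341,294). I'll zoom in on both.

Run:
```python
import cv2
im=cv2.imread("pics/top0.png")
def crop(x0,y0,w,h,s,n):
    c=cv2.resize(im[y0:y0+h,x0:x0+w],None,fx=s,fy=s,interpolation=cv2.INTER_CUBIC)
    for x in range((x0//10+1)*10,x0+w,10 if s>4 else 20):
        cv2.putText(c,str(x),(int((x-x0)*s),9),0,.35,(0,0,255),1); cv2.line(c,(int((x-x0+.5)*s),10),(int((x-x0+.5)*s),16),(0,0,255),1)
    for y in range((y0//10+1)*10,y0+h,10 if s>4 else 20):
        cv2.putText(c,str(y),(0,int((y-y0)*s)),0,.35,(0,0,255),1); cv2.line(c,(25,int((y-y0+.5)*s)),(31,int((y-y0+.5)*s)),(0,0,255),1)
    cv2.imwrite(n,c)
crop(262,112,230,230,2.6,"pics/c_store.png")
crop(130,165,150,108,5.3,"pics/c_rest.png")
```

```text
(no output)
```

View pics/c_store.png

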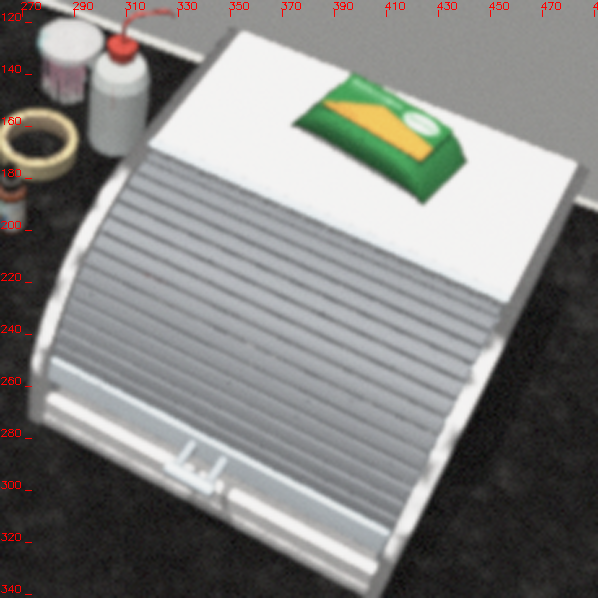

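View pics/c_rest.png

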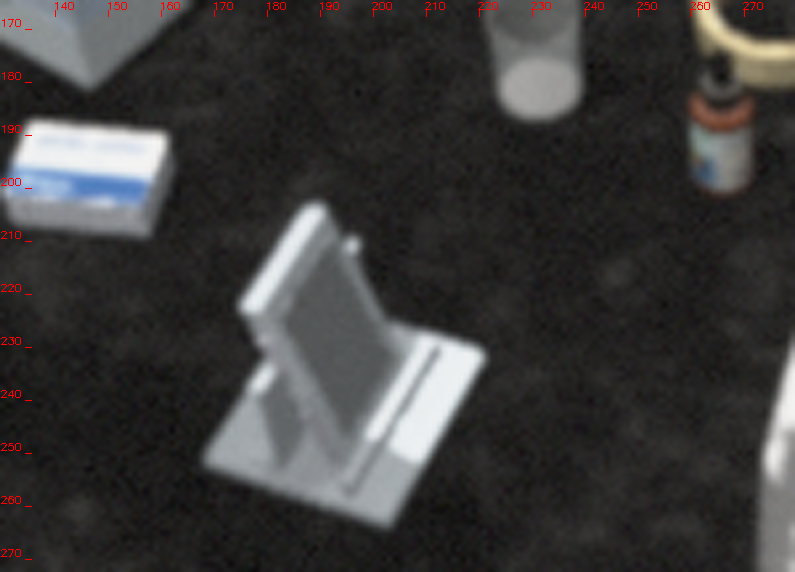

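The rest crop shows the base corners at (168,252), (203,264) and (221,231), the cassette's top edge from (176,223) to (189,203), and the strip on the right, so the cassette leans left. In the store crop, the bottom front corners are at (273,272) and (406,341), the top back corners at (351,122) and (488,176), and the pull bar at (335,295).

```bash
cat > h.py <<'E'
import numpy as np
from scipy.optimize import least_squares
from scipy.spatial.transform import Rotation as R
K=np.array([[490.78246,0,276.2347],[0,490.78246,216.12528],[0,0,1]])
T=np.array([[0.499,-0.8666,0.0044,-0.2278],[0.6723,0.3904,0.6289,-0.4717],[-0.5467,-0.3109,0.7775,-1.037]])
def proj(P):
    c=np.atleast_2d(P)@T[:,:3].T+T[:,3]; return np.c_[K[0,2]-K[0,0]*c[:,0]/c[:,2],K[1,2]+K[1,1]*c[:,1]/c[:,2]]
def ray(uv,z):
    d=T[:,:3].T@np.array([(uv[0]-K[0,2])/K[0,0],-(uv[1]-K[1,2])/K[1,1],-1]); o=-T[:,:3].T@T[:,3]; return o+d*(z-o[2])/d[2]
def W(p,L):
    L=np.atleast_2d(L); c,s=np.cos(p[2]),np.sin(p[2]); return np.c_[p[0]+c*L[:,0]-s*L[:,1],p[1]+s*L[:,0]+c*L[:,1],L[:,2]]
E
cat > fit.py <<'E'
from h import *
np.set_printoptions(precision=4,suppress=True)
def fit(L,U,p0,extra=None):
    s=least_squares(lambda p:np.r_[(proj(W(p,L))-U).ravel()],p0,loss='soft_l1'); print(s.x,'\n',proj(W(s.x,L))-U); return s.x
Ls=np.array([[-.192,.187,0],[-.192,-.187,0],[.197,.187,.242],[.197,-.187,.242]])
Us=np.array([[273,272.3],[405.7,341.1],[350.7,122.3],[487.7,176.1]])
s=fit(Ls,Us,[.7,-.1,0])
for j in np.arange(0,.25,.05): print(j,proj(W(s,[[-.225*np.cos(j+.083),dy,.05+.225*np.sin(j+.083)] for dy in(-.024,0,.024)])).ravel())
print('cheek/top front', proj(W(s,[[-.03,.175,.242],[-.03,-.175,.242],[0,.175,.242]])))
for u in [(168.2,251.7),(202.7,264.1),(221.2,230.9)]: print(ray(u,.01))
print('upr',ray((178.9,236.2),.081),ray((195.9,210.7),.081))
print('casstop',ray((175.7,223.4),.127),ray((188.9,203.2),.127))
E
python3 fit.py
```

```text
[ 0.654  -0.1773 -0.0381] 
 [[ 0.1147  0.3507]
 [-0.5872  2.465 ]
 [-0.1679 -2.2623]
 [ 0.6821 -2.1589]]
0.0 [341.3281 307.352  332.3298 302.531  323.4533 297.7754]
0.05 [342.0796 304.6494 333.0135 299.8135 324.0712 295.0436]
0.1 [342.948  301.7449 333.8153 296.8967 324.8081 292.1151]
0.15000000000000002 [343.9328 298.6444 334.7348 293.7868 325.664  288.9963]
0.2 [345.0326 295.3552 335.7709 290.491  326.638  285.6945]
cheek/top front [[312.8791 173.3344]
 [451.8805 235.0138]
 [318.866  165.9033]]
[0.3791 0.2927 0.01  ]
[0.3931 0.1888 0.01  ]
[0.5097 0.2084 0.01  ]
upr [0.3985 0.2582 0.081 ] [0.4905 0.2705 0.081 ]
casstop [0.4027 0.2629 0.127 ] [0.4738 0.274  0.127 ]
```

```bash
cat > plan.py <<'E'
# helper: print rows from the current pose to a target pose
from h import *
from plant import r
def tool(yaw,tilt=0,roll=0):
    # tool z down, y along local +y; tilt: z leans to local +x; roll: about local x (deg)
    B=np.array([[-1,0,0],[0,1,0],[0,0,-1.]]).T
    return R.from_euler('z',yaw)*R.from_euler('x',roll,degrees=True)*R.from_euler('y',-tilt,degrees=True)*R.from_matrix(B)
def rows(p,Q,n,p0=None,Q0=None):
    st=r.get_state()
    p0=np.array(st['tool_pos']) if p0 is None else np.array(p0); Q0=R.from_quat(st['eef_rot']) if Q0 is None else Q0
    dv=(Q0.inv()*Q).as_rotvec(); d=(np.array(p)-p0)/n
    print('tot deg',np.degrees(dv).round(1),'mm/row',round(1000*np.linalg.norm(d),1))
    for k in range(n):
        Qk=Q0*R.from_rotvec(dv*k/n); print((Qk.inv().apply(d)*1000).round(1).tolist(),np.degrees(dv/n).round(2).tolist())
E
python3 - <<'E'
from plan import *
S=[.654,-.1773,-.0381]; j=.12
b=W(S,[[-.225*np.cos(j+.083),0,.05+.225*np.sin(j+.083)]])[0]
Q=tool(S[2],20); z=Q.apply([0,0,1]); print(b,z)
g=b+.019*z; print(g)
rows(g-.09*z,Q,20)
E
```

```text
[ 0.43378005 -0.16890556  0.09536194] [ 0.34177193 -0.01302782 -0.93969262]
[ 0.44027371 -0.16915309  0.07750778]
tot deg [ -2.8 -19.9 -15.3] mm/row 39.9
[-22.1, -33.0, 3.9] [-0.14, -0.99, -0.77]
[-21.5, -33.3, 4.1] [-0.14, -0.99, -0.77]
[-21.0, -33.6, 4.4] [-0.14, -0.99, -0.77]
[-20.5, -33.9, 4.7] [-0.14, -0.99, -0.77]
[-20.0, -34.2, 5.0] [-0.14, -0.99, -0.77]
[-19.4, -34.4, 5.2] [-0.14, -0.99, -0.77]
[-18.8, -34.7, 5.5] [-0.14, -0.99, -0.77]
[-18.3, -35.0, 5.7] [-0.14, -0.99, -0.77]
[-17.7, -35.2, 6.0] [-0.14, -0.99, -0.77]
[-17.1, -35.5, 6.2] [-0.14, -0.99, -0.77]
[-16.5, -35.7, 6.4] [-0.14, -0.99, -0.77]
[-16.0, -35.9, 6.6] [-0.14, -0.99, -0.77]
[-15.4, -36.2, 6.8] [-0.14, -0.99, -0.77]
[-14.8, -36.4, 6.9] [-0.14, -0.99, -0.77]
[-14.1, -36.6, 7.1] [-0.14, -0.99, -0.77]
[-13.5, -36.8, 7.2] [-0.14, -0.99, -0.77]
[-12.9, -37.0, 7.4] [-0.14, -0.99, -0.77]
[-12.3, -37.2, 7.5] [-0.14, -0.99, -0.77]
[-11.7, -37.4, 7.6] [-0.14, -0.99, -0.77]
[-11.0, -37.5, 7.7] [-0.14, -0.99, -0.77]
```

```bash
python3 -m pendant '[[-1,[-22,-33,4],[0,-1,-0.8]],[-1,[-21.5,-33,4],[0,-1,-0.8]],[-1,[-21,-34,4],[0,-1,-0.8]],[-1,[-20.5,-34,5],[0,-1,-0.8]],[-1,[-20,-34,5],[0,-1,-0.8]],[-1,[-19.5,-34,5],[0,-1,-0.8]],[-1,[-19,-35,5.5],[0,-1,-0.8]],[-1,[-18,-35,6],[0,-1,-0.8]]]' && python3 -m pendant '[[-1,[-17.5,-35,6],[0,-1,-0.8]],[-1,[-17,-35.5,6],[0,-1,-0.8]],[-1,[-16.5,-36,6],[0,-1,-0.8]],[-1,[-16,-36,6.5],[0,-1,-0.8]],[-1,[-15.5,-36,7],[0,-1,-0.8]],[-1,[-15,-36,7],[0,-1,-0.8]],[-1,[-14,-36.5,7],[0,-1,-0.8]],[-1,[-13.5,-37,7],[0,-1,-0.8]]]'
```

```text
clock: 1.1
tool_pos: [0.2784, 0.2891, 0.2103]
eef_rot: [0.098, 0.993, -0.011, 0.069]
contact_force: [1.6, 0.1, -0.4]
opening: 0.998
finger_force: 0.0
clock: 2.1
tool_pos: [0.3345, 0.0504, 0.1869]
eef_rot: [0.052, 0.994, -0.041, 0.087]
contact_force: [-0.3, 0.2, 0.5]
opening: 0.997
finger_force: 0.0
```

Run:
```python
from plan import *
from plant import cams
import cv2
g=np.array([.44027,-.16915,.07751]);Q=tool(-.0381,20); z=Q.apply([0,0,1])
rows(g-.09*z,Q,6)
print(r.get_state()['q'],r.get_state()['clock'])
a=[cams.snapshot(n)["img"][:,:,::-1] for n in("scene","top")]
cv2.imwrite("pics/two1.png",cv2.resize(np.hstack(a),(800,300)))
```

```text
tot deg [-5.1 -9.9 -2.9] mm/row 38.7
[-15.0, -34.4, 9.4] [-0.85, -1.65, -0.49]
[-14.4, -34.7, 9.4] [-0.85, -1.65, -0.49]
[-13.9, -34.9, 9.2] [-0.85, -1.65, -0.49]
[-13.3, -35.2, 9.1] [-0.85, -1.65, -0.49]
[-12.7, -35.4, 9.0] [-0.85, -1.65, -0.49]
[-12.2, -35.7, 8.8] [-0.85, -1.65, -0.49]
[-0.04376224  0.49914432 -0.60647687  2.55798761  1.43968444  0.44872084
 -0.51412651] 2.1
```

View pics/two1.png

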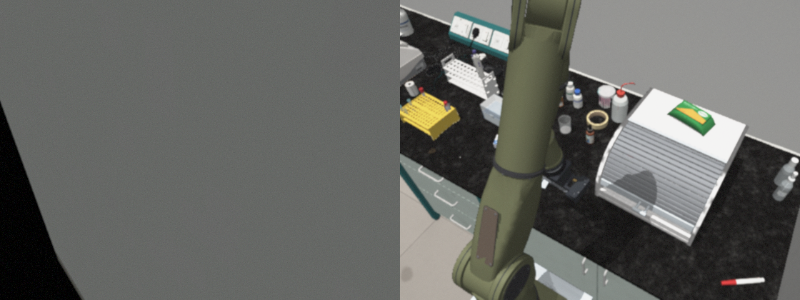

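The scene camera is behind a wall and useless. In the top view the arm is mid-way, with the store and pull clear. Joint 4 is at its limit, so I'll move outward.

```bash
python3 -m pendant '[[-1,[-20,-30,0],[0,0,0]],[-1,[-20,-34,4],[-1,-1,-0.5]],[-1,[-15,-35,9],[-1,-1.5,-0.5]],[-1,[-13,-35,11],[-1,-2,-0.5]],[-1,[-10,-36,11],[-1,-2,-0.5]],[-1,[-5,-36,13],[-1,-2,-0.5]]]'
python3 - <<'E'
from plan import *
g=np.array([.44027,-.16915,.07751]);Q=tool(-.0381,20); z=Q.apply([0,0,1])
rows(g-.09*z,Q,2)
print(r.get_state()['q'])
E
```

```text
clock: 2.95
tool_pos: [0.4086, -0.1637, 0.1662]
eef_rot: [0.022, 0.987, -0.003, 0.161]
contact_force: [0.7, -1.1, -0.5]
opening: 1.001
finger_force: 0.0
tot deg [-0.1 -1.4 -0.3] mm/row 3.0
[0.1, -2.1, 2.1] [-0.04, -0.72, -0.17]
[0.2, -2.1, 2.1] [-0.04, -0.72, -0.17]
[ 0.72217235  0.61835917 -0.59208262  2.44879317  2.14503474  0.30641823
 -0.32349715]
```

```bash
python3 -m pendant '[[-1,[0,-3,3],[0,-1.4,0]],[-1,[0,-1,1],[0,0,0]]]'
python3 - <<'E'
from plan import *
from plant import cams
import cv2
im=cams.snapshot("top")["img"][:,:,::-1]; cv2.imwrite("pics/t2.png",im)
c=cv2.resize(im[180:350,230:430],None,fx=3.5,fy=3.5,interpolation=cv2.INTER_CUBIC)
S=[.654,-.1773,-.0381]
b=proj(W(S,[[-.225*np.cos(.203),dy,.05+.225*np.sin(.203)] for dy in(-.024,.024)]))
st=r.get_state(); Q=R.from_quat(st['eef_rot']); t=np.array(st['tool_pos']); g=t-Q.apply([0,0,.019])
f=proj(np.array([t,t+Q.apply([0,.044,0]),t-Q.apply([0,.044,0])]))
for p,co in [(x,(0,0,255)) for x in b]+[(x,(0,255,0)) for x in f]: cv2.circle(c,tuple(((p-[230,180]+.5)*3.5).astype(int)),3,co,-1)
cv2.imwrite("pics/c2.png",c)
E
```

```text
clock: 3.2
tool_pos: [0.4081, -0.167, 0.1618]
eef_rot: [0.023, 0.985, -0.003, 0.171]
contact_force: [-0.1, 0.1, -0.3]
opening: 1.002
finger_force: 0.0
```

View pics/c2.png

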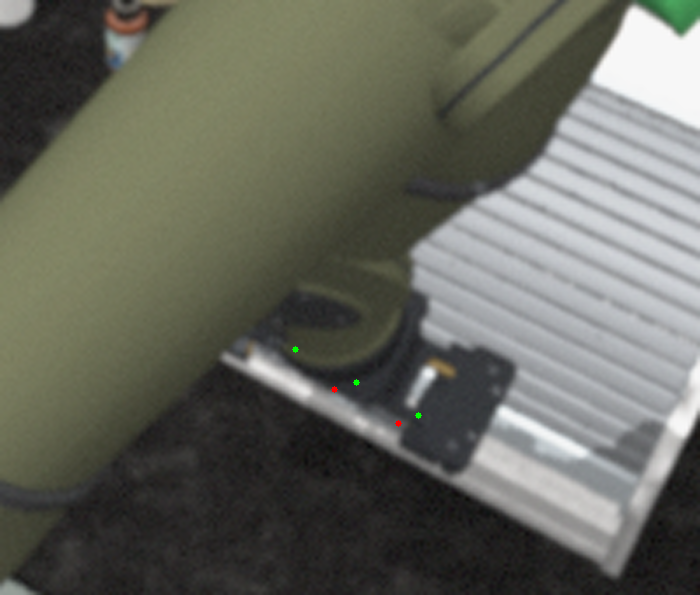

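The gripper hides the pull. The store's lower right corner at (406,344) matches my fit, so I'll descend and close on the bar ends.

```bash
python3 -m pendant '[[-1,[0,-1,22],[0,0,0]],[-1,[0,-1,22],[0,0,0]],[-1,[0,0,22],[0,0,0]],[-1,[0,0,22],[0,0,0]],[-1,[0,0,0],[0,0,0]]]' && python3 -m pendant '[[1,[0,0,0],[0,0,0]],[1,[0,0,0],[0,0,0]],[1,[0,0,0],[0,0,0]],[1,[0,0,0],[0,0,0]],[1,[0,0,0],[0,0,0]],[1,[0,0,0],[0,0,0]]]' 15
```

```text
clock: 3.88
tool_pos: [0.439, -0.1696, 0.0789]
eef_rot: [0.022, 0.985, -0.003, 0.172]
contact_force: [-0.9, 0.4, 0.8]
opening: 0.999
finger_force: 0.0
clock: 4.62
tool_pos: [0.4386, -0.1697, 0.0801]
eef_rot: [0.023, 0.985, -0.002, 0.173]
contact_force: [1.1, 4.7, 0.9]
opening: 0.535
finger_force: 15.0
```

Opening is 47 mm with 15 N, so the bar is held by its ends. Now I'll compute the arc.

```bash
cat > arc.py <<'E'
from plan import *
import sys
S=[.654,-.1773,-.0381]
def H(j): return W(S,[[-.225*np.cos(j+.083),0,.05+.225*np.sin(j+.083)]])[0]
def jnow():
    st=r.get_state(); Q=R.from_quat(st['eef_rot']); g=np.array(st['tool_pos'])-Q.apply([0,0,r.pinch_z])
    d=g-[S[0],S[1],0]; lx=d[0]*np.cos(S[2])+d[1]*np.sin(S[2]); ly=-d[0]*np.sin(S[2])+d[1]*np.cos(S[2])
    return np.arctan2(d[2]-.05,-lx)-.083,np.hypot(lx,d[2]-.05),ly,Q
if __name__=='__main__':
    j,rad,ly,Q=jnow(); print('j',j,'rad',rad,'ly',ly)
    js=np.linspace(j,float(sys.argv[1]),int(sys.argv[2])+1)
    for a,b in zip(js[:-1],js[1:]): print(Q.inv().apply(H(b)-H(a))*1000)
E
python3 arc.py 1.42 16
```

```text
j 0.12879491594983616 rad 0.22696140128350517 ly -0.0006331128601969691
[-10.25352514   0.100658   -14.97910548]
[-11.427629     0.10938559 -14.10375272]
[-12.52735034   0.1174012  -13.13659854]
[-13.54553106   0.12465263 -12.08393813]
[-14.47554382   0.13109271 -10.95262327]
[-15.31133515   0.1366795   -9.75001771]
[-16.04746488   0.14137664  -8.48394921]
[-16.67914155   0.14515356  -7.16265862]
[-17.20225355   0.14798567  -5.79474623]
[-17.61339595   0.14985455  -4.38911579]
[-17.90989263   0.15074802  -2.95491656]
[-18.08981367   0.15066027  -1.50148376]
[-18.15198799   0.14959187  -0.03827779]
[-18.09601087   0.14754978   1.42517733]
[-17.92224668   0.14454728   2.87935596]
[-17.63182645   0.14060392   4.31479284]
```

```bash
python3 -m pendant '[[1,[-10,0,-15],[0,0,0]],[1,[-11.5,0,-14],[0,0,0]],[1,[-12.5,0,-13],[0,0,0]],[1,[-13.5,0,-12],[0,0,0]],[1,[-14.5,0,-11],[0,0,0]],[1,[-15.5,0,-9.5],[0,0,0]],[1,[-16,0,-8.5],[0,0,0]],[1,[-16.5,0,-7],[0,0,0]]]' 20; python3 arc.py 1.42 8
```

```text
clock: 5.62
tool_pos: [0.4975, -0.1723, 0.1886]
eef_rot: [0.022, 0.985, -0.006, 0.171]
contact_force: [-5.9, 6.7, 0.3]
opening: 0.533
finger_force: 20.0
j 0.6816880278302021 rad 0.22566969858863412 ly -0.0008722625762931611
[-18.98126276   0.04402722  -8.40178549]
[-19.67472703   0.05881859  -6.61679156]
[-20.20073546   0.07310933  -4.7754807 ]
[-20.55481107   0.08677783  -2.8935247 ]
[-20.73394027   0.09970775  -0.98694128]
[-20.73659844   0.11178902   0.9280422 ]
[-20.56276295   0.12291884   2.83512692]
[-20.21391336   0.13300247   4.71808127]
```

```bash
python3 -m pendant '[[1,[-17,0,-6],[0,0,0]],[1,[-17.5,0,-4.5],[0,0,0]],[1,[-18,0,-3],[0,0,0]],[1,[-18,0,-1.5],[0,0,0]],[1,[-18,0,0],[0,0,0]],[1,[-18,0,1.5],[0,0,0]],[1,[-18,0,3],[0,0,0]],[1,[-17.5,0,4.5],[0,0,0]]]' && python3 -m pendant '[[1,[0,0,0],[0,0,0]],[1,[0,0,0],[0,0,0]]]'; python3 arc.py 1.42 1
```

```text
clock: 6.62
tool_pos: [0.6355, -0.1782, 0.2474]
eef_rot: [0.023, 0.984, -0.005, 0.177]
contact_force: [-3.0, 9.2, 10.9]
opening: 0.51
finger_force: 19.5
clock: 6.88
tool_pos: [0.6367, -0.1782, 0.2476]
eef_rot: [0.023, 0.984, -0.005, 0.179]
contact_force: [1.8, 7.3, 7.2]
opening: 0.514
finger_force: 19.7
j 1.3773169910161933 rad 0.2164127596696057 ly -0.0014780148467785728
[-9.25382732  0.07718842  2.56463108]
```

```bash
python3 -m pendant '[[1,[-2,0,-5],[0,0,0]],[1,[-8,0,0],[0,0,0]],[1,[-6,0,0],[0,0,0]],[1,[0,0,0],[0,0,0]]]'; python3 arc.py 1.42 1
python3 - <<'E'
from plant import cams
import cv2
im=cams.snapshot("top")["img"][:,:,::-1]; cv2.imwrite("pics/t3.png",im)
cv2.imwrite("pics/c3.png",cv2.resize(im[110:350,240:500],None,fx=2.5,fy=2.5,interpolation=cv2.INTER_CUBIC))
E
```

```text
clock: 7.38
tool_pos: [0.6398, -0.1784, 0.2482]
eef_rot: [0.023, 0.986, -0.004, 0.166]
contact_force: [-2.9, 11.3, -16.6]
opening: 0.511
finger_force: 20.9
j 1.3943346598000876 rad 0.21676322550797003 ly -0.0015612271302409579
[-5.5900961   0.04645288  1.44707124]
```

View pics/c3.png

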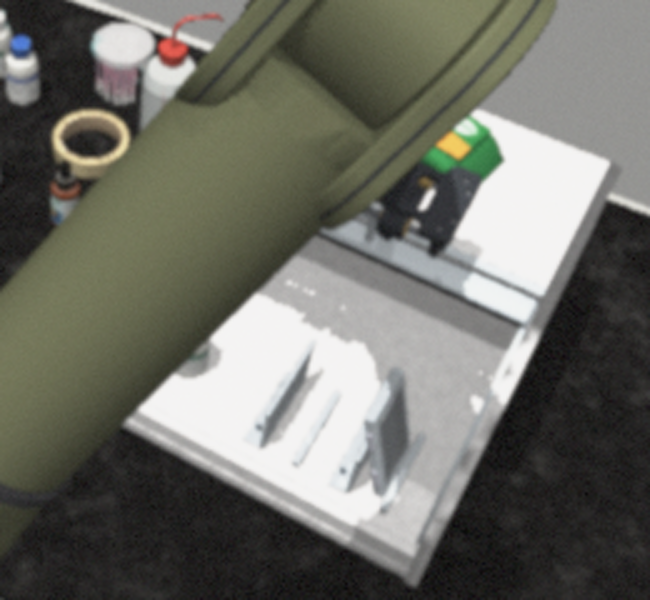

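The shutter is near the top and the inside is visible: strip at about (365,275), upright at (353,265), stored cassette to the right. I'll push on to the stop.

```bash
python3 -m pendant '[[1,[-6,0,3],[0,0,0]],[1,[-6,0,2],[0,0,0]],[1,[-4,0,1],[0,0,0]],[1,[0,0,0],[0,0,0]]]'; python3 arc.py 1.42 1
```

```text
clock: 7.92
tool_pos: [0.6527, -0.1792, 0.2479]
eef_rot: [0.023, 0.986, -0.006, 0.162]
contact_force: [-21.7, 12.1, -0.8]
opening: 0.492
finger_force: 19.6
j 1.4543421840369974 rad 0.21574811929116983 ly -0.0018756545634963828
[ 7.43469431 -0.06369812 -2.1028056 ]
```

At the stop (22 N against the push). I'll release, back off and go to the rest; the grasp target comes from the earlier fit.

```bash
python3 -m pendant '[[-1,[6,0,0],[0,0,0]],[-1,[0,0,0],[0,0,0]],[-1,[0,0,0],[0,0,0]],[-1,[0,0,0],[0,0,0]],[-1,[0,0,-25],[0,0,0]],[-1,[0,0,-30],[0,0,0]],[-1,[0,0,-30],[0,0,0]]]'
python3 - <<'E'
from plan import *
# cassette in rest
Rp=[.4496,.2308,.15]
ct=W(Rp,[[-.004,.0385,.127]])[0]
for roll in(16,-16): print(roll,tool(.15,0,roll).apply([[0,0,1],[0,1,0]]))
E
```

```text
clock: 8.8
tool_pos: [0.6287, -0.1825, 0.3334]
eef_rot: [0.025, 0.984, -0.008, 0.175]
contact_force: [0.4, -0.6, 0.2]
opening: 1.004
finger_force: 0.0
16 [[-0.04119073  0.27254225 -0.9612617 ]
 [-0.14364915  0.95046776  0.27563736]]
-16 [[ 0.04119073 -0.27254225 -0.9612617 ]
 [-0.14364915  0.95046776 -0.27563736]]
```

Run:
```python
from plan import *
Q=tool(.15,0,-16); u=-Q.apply([0,0,1]); top=np.array([.439,.2687,.127])
print(top-.036*u)
rows(top+.054*u,Q,15)
print(r.get_state()['q'].__repr__())
```

```text
[0.44048287 0.25888848 0.09239458]
tot deg [ 13.4  18.3 -14.1] mm/row 35.1
[17.0, 30.4, 4.5] [0.89, 1.22, -0.94]
[16.4, 30.8, 4.4] [0.89, 1.22, -0.94]
[15.8, 31.1, 4.3] [0.89, 1.22, -0.94]
[15.2, 31.4, 4.1] [0.89, 1.22, -0.94]
[14.6, 31.7, 3.9] [0.89, 1.22, -0.94]
[14.0, 32.0, 3.7] [0.89, 1.22, -0.94]
[13.4, 32.3, 3.5] [0.89, 1.22, -0.94]
[12.8, 32.6, 3.3] [0.89, 1.22, -0.94]
[12.2, 32.8, 3.1] [0.89, 1.22, -0.94]
[11.6, 33.1, 2.8] [0.89, 1.22, -0.94]
[11.0, 33.3, 2.5] [0.89, 1.22, -0.94]
[10.4, 33.5, 2.2] [0.89, 1.22, -0.94]
[9.8, 33.7, 1.9] [0.89, 1.22, -0.94]
[9.2, 33.9, 1.6] [0.89, 1.22, -0.94]
[8.6, 34.0, 1.3] [0.89, 1.22, -0.94]
array([ 0.75526161,  0.6075761 , -0.87654349,  1.68824632,  0.68687137,
        0.76883596,  1.13908016])
```

```bash
python3 -m pendant '[[-1,[17,30.5,4.5],[0.9,1.2,-0.9]],[-1,[16.5,31,4.5],[0.9,1.2,-0.9]],[-1,[16,31,4.5],[0.9,1.2,-0.9]],[-1,[15,31.5,4],[0.9,1.2,-0.9]],[-1,[14.5,31.5,4],[0.9,1.2,-0.9]],[-1,[14,32,3.5],[0.9,1.2,-0.9]],[-1,[13.5,32,3.5],[0.9,1.2,-0.9]],[-1,[13,32.5,3.5],[0.9,1.2,-0.9]]]' && python3 -m pendant '[[-1,[12,33,3],[0.9,1.2,-0.9]],[-1,[11.5,33,3],[0.9,1.2,-0.9]],[-1,[11,33.5,2.5],[0.9,1.2,-0.9]],[-1,[10.5,33.5,2],[0.9,1.2,-0.9]],[-1,[10,33.5,2],[0.9,1.2,-0.9]],[-1,[9,34,1.5],[0.9,1.2,-0.9]],[-1,[9,34,1.5],[0.9,1.2,-0.9]],[-1,[0,0,0],[0,0,0]]]'
python3 - <<'E'
from plan import *
from plant import cams
import cv2
Q=tool(.15,0,-16); u=-Q.apply([0,0,1]); top=np.array([.439,.2687,.127])
rows(top+.054*u,Q,2); rows(top-.036*u,Q,1)
print(r.get_state()['q'].__repr__())
im=cams.snapshot("top")["img"][:,:,::-1]; cv2.imwrite("pics/t4.png",im)
a=im[170:280,140:240]; b=im[170:340,260:450]
A=cv2.resize(a,(300,330),interpolation=cv2.INTER_CUBIC); B=cv2.resize(b,None,fx=2.6,fy=2.6,interpolation=cv2.INTER_CUBIC)
C=np.zeros((600,800,3),np.uint8); C[:330,:300]=A; C[:B.shape[0],305:305+B.shape[1]]=B[:, :495]; cv2.imwrite("pics/c4.png",C)
E
```

```text
clock: 9.8
tool_pos: [0.5268, 0.0671, 0.2497]
eef_rot: [-0.026, 0.993, -0.079, 0.09]
contact_force: [0.5, 0.1, 0.5]
opening: 0.997
finger_force: 0.0
clock: 10.8
tool_pos: [0.4373, 0.2878, 0.1763]
eef_rot: [-0.071, 0.988, -0.138, 0.013]
contact_force: [0.4, -0.7, 0.7]
opening: 1.0
finger_force: 0.0
tot deg [ 0.1  0.2 -0.4] mm/row 2.5
[0.6, -2.4, -0.7] [0.05, 0.12, -0.18]
[0.6, -2.4, -0.7] [0.05, 0.12, -0.18]
tot deg [ 0.1  0.2 -0.4] mm/row 88.8
[1.5, -5.0, 88.7] [0.11, 0.24, -0.36]
array([-0.40878082,  0.79552888, -0.70132677,  1.80457439,  0.77694829,
        1.07446806,  0.20018634])
```

View pics/c4.png

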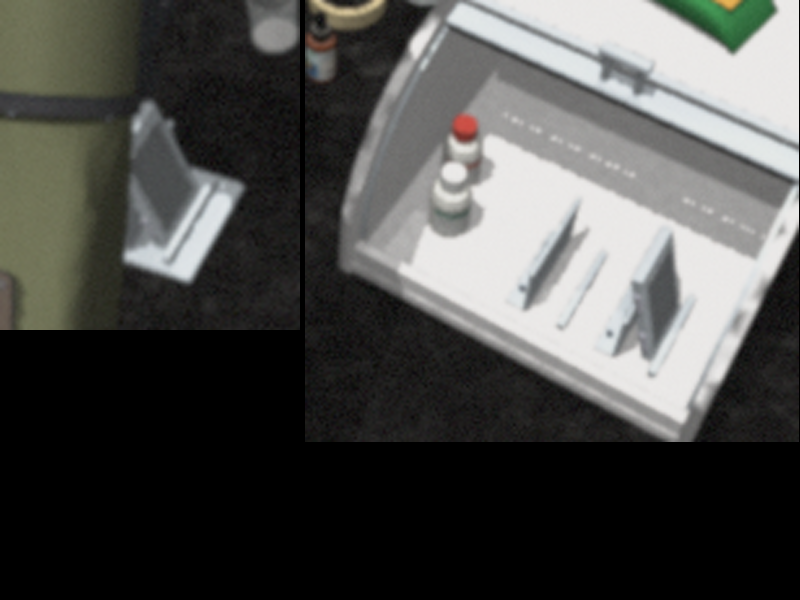

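This is a clear view: the empty strip runs from (603,252) to (562,327) in this crop, its upright is to the left, the stored cassette to the right, and the pull is at the top. I'll descend on the bench cassette and grip.

```bash
python3 -m pendant '[[-1,[1,-5,0],[0,0,-0.4]],[-1,[0,0,25],[0,0,0]],[-1,[0,0,25],[0,0,0]],[-1,[0,0,20],[0,0,0]],[-1,[0,0,15],[0,0,0]],[-1,[0,0,4],[0,0,0]],[-1,[0,0,0],[0,0,0]]]'
python3 - <<'E'
from plan import *
Q=tool(.15,0,-16); u=-Q.apply([0,0,1]); top=np.array([.439,.2687,.127])
rows(top-.036*u,Q,1)
px=lambda u,v:(260+(u-305)/2.6-.5,170+v/2.6-.5)
np.set_printoptions(precision=4,suppress=True)
print('strip top',ray(px(603,252),.03),ray(px(562,327),.03))
print('stored strip',ray(px(692,298),.03),ray(px(653,374),.03))
print('stored cass top', ray(px(668,232),.138),ray(px(638,284),.138))
print('upr top far', ray(px(578,202),.091))
print('bar',ray(px(603,48),.274),ray(px(652,72),.274))
S=[.654,-.1773,-.0381]
print('inner sill top corners', ray(px(690,412),.046),ray(px(400,268),.046), W(S,[[-.174,-.175,.046],[-.02,0,.274],[-.02,-.024,.274]]))
E
```

```text
clock: 11.72
tool_pos: [0.4423, 0.2552, 0.0929]
eef_rot: [-0.073, 0.988, -0.139, 0.013]
contact_force: [-0.2, 0.1, -0.9]
opening: 0.997
finger_force: 0.0
tot deg [-0.1  0.2 -0.2] mm/row 4.2
[1.2, 3.9, -0.6] [-0.06, 0.25, -0.19]
strip top [ 0.601  -0.2105  0.03  ] [ 0.5019 -0.2098  0.03  ]
stored strip [ 0.5951 -0.3064  0.03  ] [ 0.4987 -0.3038  0.03  ]
stored cass top [ 0.5767 -0.2659  0.138 ] [ 0.5112 -0.2629  0.138 ]
upr top far [ 0.6006 -0.174   0.091 ]
bar [ 0.6313 -0.1558  0.274 ] [ 0.6266 -0.2034  0.274 ]
inner sill top corners [ 0.4702 -0.3471  0.046 ] [ 0.4734 -0.048   0.046 ] [[ 0.4735 -0.3455  0.046 ]
 [ 0.634  -0.1765  0.274 ]
 [ 0.6331 -0.2005  0.274 ]]
```

```bash
python3 -m pendant '[[-1,[1,4,0],[0,0,0]],[0.3,[0,0,0],[0,0,0]],[0.3,[0,0,0],[0,0,0]],[1,[0,0,0],[0,0,0]],[1,[0,0,0],[0,0,0]],[1,[0,0,0],[0,0,0]],[1,[0,0,0],[0,0,0]],[1,[0,0,0],[0,0,0]]]' 20
python3 - <<'E'
from plan import *
st=r.get_state(); Q=R.from_quat(st['eef_rot']); print(Q.as_matrix().round(3), np.round(st['moment'],2))
E
```

```text
clock: 12.72
tool_pos: [0.4407, 0.2586, 0.0917]
eef_rot: [-0.073, 0.987, -0.139, 0.013]
contact_force: [0.6, -0.8, -0.5]
opening: 0.231
finger_force: 0.0
[[-0.989 -0.14   0.045]
 [-0.147  0.951 -0.273]
 [-0.005 -0.277 -0.961]] [ 0.3   0.06 -0.03]
```

```bash
python3 -m pendant '[[1,[0,0,0],[0,0,0]],[1,[0,0,0],[0,0,0]],[1,[0,0,0],[0,0,0]],[1,[0,0,0],[0,0,0]]]' 25
```

```text
clock: 13.22
tool_pos: [0.4406, 0.2587, 0.0916]
eef_rot: [-0.073, 0.988, -0.139, 0.013]
contact_force: [0.1, 0.3, -0.9]
opening: 0.133
finger_force: 25.0
```

Gripped: 11.7 mm opening, 25 N. Next I'll lift, then traverse.

```bash
cat > tgt.py <<'E'
from plan import *
P=[.551,-.2065,-.03]; L=.0828
def tcp(lean,y,h):  # cassette lean (deg), foot y from strip face, foot height over floor
    a=np.radians(lean); return W(P,[[0,y+L*np.sin(a),.02+h+L*np.cos(a)]])[0],tool(P[2],0,-lean)
E
python3 - <<'E'
from tgt import *
st=r.get_state();p=np.array(st['tool_pos']);Q=R.from_quat(st['eef_rot'])
rows(p+[0,0,.25],Q,1,p)
t,q=tcp(10,.009,.24); print(t); rows(t,q,14,p+[0,0,.25])
E
```

```text
tot deg [0. 0. 0.] mm/row 250.0
[-1.2, -69.2, -240.2] [0.0, 0.0, 0.0]
[ 0.55170124 -0.18313245  0.34154208]
tot deg [-6.   2.6  9.9] mm/row 32.5
[-3.2, -31.1, 9.0] [-0.43, 0.18, 0.71]
[-3.6, -31.1, 8.7] [-0.43, 0.18, 0.71]
[-4.0, -31.2, 8.5] [-0.43, 0.18, 0.71]
[-4.4, -31.2, 8.2] [-0.43, 0.18, 0.71]
[-4.8, -31.2, 8.0] [-0.43, 0.18, 0.71]
[-5.2, -31.2, 7.7] [-0.43, 0.18, 0.71]
[-5.7, -31.2, 7.5] [-0.43, 0.18, 0.71]
[-6.1, -31.1, 7.2] [-0.43, 0.18, 0.71]
[-6.5, -31.1, 7.0] [-0.43, 0.18, 0.71]
[-6.9, -31.1, 6.7] [-0.43, 0.18, 0.71]
[-7.3, -31.0, 6.5] [-0.43, 0.18, 0.71]
[-7.7, -31.0, 6.2] [-0.43, 0.18, 0.71]
[-8.1, -31.0, 6.0] [-0.43, 0.18, 0.71]
[-8.5, -30.9, 5.7] [-0.43, 0.18, 0.71]
```

```bash
python3 -m pendant '[[1,[0,-3,-10],[0,0,0]],[1,[0,-7,-25],[0,0,0]],[1,[0,-11,-40],[0,0,0]],[1,[0,-11,-40],[0,0,0]],[1,[0,-11,-40],[0,0,0]],[1,[0,-11,-40],[0,0,0]],[1,[-1,-9,-30],[0,0,0]],[1,[0,-6,-15],[0,0,0]]]' 30 && python3 -m pendant '[[1,[-3,-15,5],[-0.4,0.2,0.7]],[1,[-3.5,-31,8],[-0.4,0.2,0.7]],[1,[-4,-31,8],[-0.4,0.2,0.7]],[1,[-4.5,-31,8],[-0.4,0.2,0.7]],[1,[-5,-31,8],[-0.4,0.2,0.7]],[1,[-5,-31,8],[-0.4,0.2,0.7]],[1,[-5.5,-31,7.5],[-0.4,0.2,0.7]],[1,[-6,-31,7],[-0.4,0.2,0.7]]]' && python3 -m pendant '[[1,[-6.5,-31,7],[-0.4,0.2,0.7]],[1,[-7,-31,7],[-0.4,0.2,0.7]],[1,[-7,-31,6.5],[-0.4,0.2,0.7]],[1,[-8,-31,6],[-0.4,0.2,0.7]],[1,[-8,-31,6],[-0.4,0.2,0.7]],[1,[-8,-25,5],[-0.4,0.2,0.7]],[1,[-2,-15,3],[0,0,0]],[1,[0,0,0],[0,0,0]]]'
python3 - <<'E'
from tgt import *
t,q=tcp(10,.009,.24); rows(t,q,1); print(np.round(r.get_state()['q'],2))
E
```

```text
clock: 14.22
tool_pos: [0.4402, 0.2588, 0.3432]
eef_rot: [-0.073, 0.988, -0.139, 0.013]
contact_force: [-0.1, -0.1, -2.1]
opening: 0.133
finger_force: 30.0
clock: 15.22
tool_pos: [0.4997, 0.0208, 0.3406]
eef_rot: [-0.022, 0.993, -0.113, 0.002]
contact_force: [0.7, 0.5, -1.6]
opening: 0.133
finger_force: 30.0
clock: 16.23
tool_pos: [0.5484, -0.176, 0.3412]
eef_rot: [0.016, 0.996, -0.091, -0.005]
contact_force: [-0.6, 0.4, -2.4]
opening: 0.136
finger_force: 30.0
tot deg [-0.5 -0.4 -0.1] mm/row 7.9
[-3.5, -6.9, 1.0] [-0.47, -0.37, -0.06]
[ 0.55  0.57 -0.73  1.6   0.6   1.19  1.19]
```

```bash
python3 -m pendant '[[1,[-3.5,-7,1],[-0.5,-0.4,0]],[1,[0,3,17],[0,0,0]],[1,[0,5.5,30],[0,0,0]],[1,[0,5.5,30],[0,0,0]],[1,[0,5,30],[0,0,0]],[1,[0,4.5,27],[0,0,0]],[1,[0,2.5,14],[0,0,0]],[1,[0,0,0],[0,0,0]]]'
python3 - <<'E'
from tgt import *
from plant import cams
import cv2
t,q=tcp(10,.009,.09); rows(t,q,1)
im=cams.snapshot("top")["img"][:,:,::-1]; cv2.imwrite("pics/t5.png",im)
c=cv2.resize(im[190:345,320:440],None,fx=3.8,fy=3.8,interpolation=cv2.INTER_CUBIC)
# predicted: cassette foot corners & top corners at measured pose (red), place strip inner face & upright top (green)
st=r.get_state(); Q=R.from_quat(st['eef_rot']);p=np.array(st['tool_pos'])
A=proj(np.array([p+Q.apply([sx*.035,sy*.006,dz]) for dz in(L,L-.12) for sx in(-1,1) for sy in(-1,1)]))
G=proj(W(P,[[-.05,0,.03],[.05,0,.03],[-.05,.034,.091],[.05,.034,.091]]))
for X,co in((A,(0,0,255)),(G,(0,200,0))):
    for a in X: cv2.circle(c,tuple(((a-[320,190]+.5)*3.8).astype(int)),2,co,-1)
cv2.imwrite("pics/c5.png",c)
E
```

```text
clock: 17.23
tool_pos: [0.5528, -0.1812, 0.1915]
eef_rot: [0.014, 0.996, -0.087, -0.001]
contact_force: [0.3, -0.0, -2.5]
opening: 0.133
finger_force: 30.0
tot deg [0.1 0.1 0.1] mm/row 2.3
[1.1, -2.0, 0.3] [0.07, 0.1, 0.13]
```

View pics/c5.png

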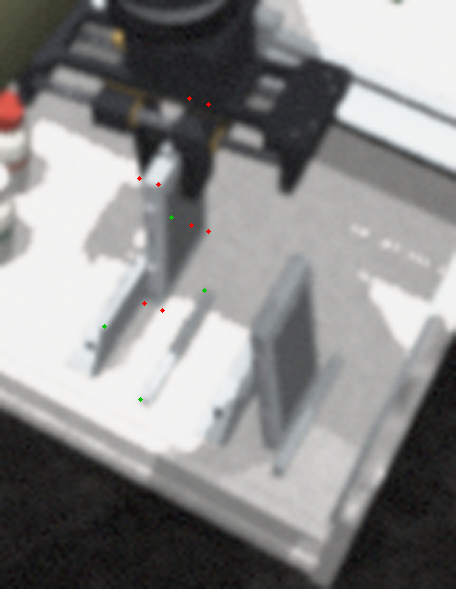

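The cassette hangs between upright and strip, with its front foot at about (157,300) in the crop. The predictions match to about 3 mm, with the cassette slightly far along the strip. I'll continue down slowly.

```bash
python3 -m pendant '[[1,[4,-2,5],[0,0,0]],[1,[0,2.5,15],[0,0,0]],[1,[0,3,18],[0,0,0]],[1,[0,3,18],[0,0,0]],[1,[0,2.5,12],[0,0,0]],[1,[0,1,6],[0,0,0]],[1,[0,0,0],[0,0,0]]]'
python3 - <<'E'
from tgt import *
t,q=tcp(10,.009,.015); rows(t,q,1); t,q=tcp(10,.009,.002); rows(t,q,1)
E
```

```text
clock: 18.15
tool_pos: [0.5496, -0.1844, 0.1175]
eef_rot: [0.014, 0.996, -0.087, 0.0]
contact_force: [-0.4, -0.7, -1.9]
opening: 0.133
finger_force: 30.0
tot deg [0.  0.2 0.1] mm/row 2.7
[-2.1, 1.5, 0.7] [0.05, 0.18, 0.07]
tot deg [0.  0.2 0.1] mm/row 14.2
[-2.1, 3.7, 13.5] [0.05, 0.18, 0.07]
```

Now the slow approach to the floor.

```bash
python3 -m pendant '[[1,[0,2,4],[0,0,0]],[1,[0,1,4],[0,0,0]],[1,[0,0.5,2],[0,0,0]],[1,[0,0,0],[0,0,0]]]'; python3 -m pendant '[[1,[0,0.3,2],[0,0,0]],[1,[0,0,0],[0,0,0]]]'; python3 -m pendant '[[1,[0,0.3,1.5],[0,0,0]],[1,[0,0,0],[0,0,0]]]'
```

```text
clock: 18.65
tool_pos: [0.5496, -0.1828, 0.1073]
eef_rot: [0.014, 0.996, -0.087, 0.0]
contact_force: [-0.4, -1.2, -1.8]
opening: 0.136
finger_force: 30.0
clock: 18.9
tool_pos: [0.5496, -0.1829, 0.1053]
eef_rot: [0.014, 0.996, -0.087, 0.0]
contact_force: [0.6, 0.9, -2.1]
opening: 0.129
finger_force: 30.0
clock: 19.15
tool_pos: [0.5496, -0.1828, 0.1038]
eef_rot: [0.014, 0.996, -0.087, 0.0]
contact_force: [-0.2, -0.2, -2.0]
opening: 0.135
finger_force: 30.0
```

```bash
python3 -m pendant '[[1,[0,0.2,1],[0,0,0]],[1,[0,0,0],[0,0,0]]]'; python3 -m pendant '[[1,[0,0.2,1],[0,0,0]],[1,[0,0,0],[0,0,0]]]'; python3 -m pendant '[[1,[0,0.2,1],[0,0,0]],[1,[0,0,0],[0,0,0]]]'
```

```text
clock: 19.4
tool_pos: [0.5498, -0.1828, 0.103]
eef_rot: [0.014, 0.996, -0.087, 0.001]
contact_force: [0.1, -0.2, -1.0]
opening: 0.134
finger_force: 30.0
clock: 19.65
tool_pos: [0.55, -0.1827, 0.1029]
eef_rot: [0.014, 0.996, -0.087, 0.001]
contact_force: [-2.4, 1.3, 7.6]
opening: 0.13
finger_force: 30.0
clock: 19.9
tool_pos: [0.5502, -0.1826, 0.1028]
eef_rot: [0.014, 0.996, -0.088, 0.001]
contact_force: [-3.7, 1.3, 14.0]
opening: 0.133
finger_force: 30.0
```

Floor contact at z 0.103, as predicted. I'll ease off and lean it to 16° with the foot toward the strip.

```bash
python3 -m pendant '[[1,[0,0,-2],[0,0,0]],[1,[0,0,-0.5],[0,0,0]]]'
python3 - <<'E'
from tgt import *
st=r.get_state()
t,q=tcp(16,.006,.002); t[0]=st['tool_pos'][0]; print(t); rows(t,q,4)
E
```

```text
clock: 20.15
tool_pos: [0.5497, -0.1823, 0.1032]
eef_rot: [0.014, 0.996, -0.087, 0.001]
contact_force: [-0.7, 0.3, -1.7]
opening: 0.134
finger_force: 30.0
[ 0.54973088 -0.1776902   0.10159247]
tot deg [6.1 0.2 0. ] mm/row 1.2
[0.0, 1.2, 0.2] [1.51, 0.05, 0.01]
[0.0, 1.2, 0.2] [1.51, 0.05, 0.01]
[0.0, 1.2, 0.1] [1.51, 0.05, 0.01]
[0.0, 1.2, 0.1] [1.51, 0.05, 0.01]
```

```bash
python3 -m pendant '[[1,[0,1.2,0],[1.5,0,0]],[1,[0,1.2,0],[1.5,0,0]],[1,[0,0,0],[0,0,0]]]'; python3 -m pendant '[[1,[0,1.2,0],[1.5,0,0]],[1,[0,1.2,0],[1.5,0,0]],[1,[0,0,0],[0,0,0]]]'; python3 -c "
from plant import r;print(r.get_state()['moment'])"
```

```text
clock: 20.52
tool_pos: [0.55, -0.1785, 0.1026]
eef_rot: [0.013, 0.994, -0.113, 0.0]
contact_force: [-0.0, -0.3, -2.1]
opening: 0.136
finger_force: 30.0
clock: 20.9
tool_pos: [0.5501, -0.1763, 0.1021]
eef_rot: [0.013, 0.99, -0.139, -0.0]
contact_force: [0.3, 2.3, -2.2]
opening: 0.134
finger_force: 30.1
[ 1.15331964  0.03228814 -0.08284452]
```

```bash
python3 -m pendant '[[1,[0,-1,0],[0,0,0]],[1,[0,0,0],[0,0,0]]]'; python3 -m pendant '[[1,[0,-1,0.5],[0,0,0]],[1,[0,0,0],[0,0,0]]]';python3 -m pendant '[[1,[0,0.3,1],[0,0,0]],[1,[0,0,0],[0,0,0]]]'; python3 -c "
from plant import r;print(r.get_state()['moment'])"
```

```text
clock: 21.15
tool_pos: [0.5501, -0.1774, 0.1025]
eef_rot: [0.014, 0.99, -0.138, 0.0]
contact_force: [0.1, 5.1, -1.6]
opening: 0.133
finger_force: 30.3
clock: 21.4
tool_pos: [0.5504, -0.178, 0.1024]
eef_rot: [0.014, 0.99, -0.137, 0.0]
contact_force: [-0.4, 6.1, 0.0]
opening: 0.133
finger_force: 30.4
clock: 21.65
tool_pos: [0.5505, -0.1778, 0.102]
eef_rot: [0.014, 0.99, -0.137, 0.001]
contact_force: [-1.6, 7.4, 4.4]
opening: 0.133
finger_force: 30.4
[ 1.96244232  0.28732172 -0.23170366]
```

The foot is against the strip and on the floor, leaning 16°. Releasing.

```bash
python3 -m pendant '[[1,[0,1,-1],[0,0,0]],[0.5,[0,0,0],[0,0,0]],[0.5,[0,0,0],[0,0,0]],[0.2,[0,0,0],[0,0,0]],[0.2,[0,0,0],[0,0,0]],[0.2,[0,0,0],[0,0,0]]]' && python3 -m pendant '[[0.2,[0,0,-8],[0,0,0]],[0.2,[0,0,-20],[0,0,0]],[0.2,[0,0,-30],[0,0,0]],[0.2,[0,0,-40],[0,0,0]],[0.2,[0,0,-40],[0,0,0]],[0.2,[0,0,-30],[0,0,0]],[0.2,[0,0,0],[0,0,0]]]'
python3 - <<'E'
from arc import *
# pre-handle pose: bar at open; store refined
S=[.650,-.179,-.03]
b=W(S,[[-.0197,0,.274]])[0]; Q=tool(S[2],20); z=Q.apply([0,0,1]); g=b+.012*z
print(b,g); rows(g-.08*z,Q,8); print(np.round(r.get_state()['q'],2))
E
```

```text
clock: 22.4
tool_pos: [0.5498, -0.1787, 0.102]
eef_rot: [0.014, 0.99, -0.139, -0.0]
contact_force: [-0.3, 0.2, 0.3]
opening: 0.4
finger_force: 0.0
clock: 23.28
tool_pos: [0.552, -0.1309, 0.2661]
eef_rot: [0.014, 0.99, -0.139, 0.002]
contact_force: [-0.3, -0.1, -0.5]
opening: 0.398
finger_force: 0.0
[ 0.63030886 -0.17840909  0.274     ] [ 0.63441126 -0.1785322   0.26272369]
tot deg [-15.7 -19.4   2.9] mm/row 12.7
[-7.1, -7.9, -7.0] [-1.97, -2.42, 0.36]
[-7.5, -7.6, -7.0] [-1.97, -2.42, 0.36]
[-7.8, -7.3, -6.9] [-1.97, -2.42, 0.36]
[-8.1, -7.0, -6.8] [-1.97, -2.42, 0.36]
[-8.5, -6.7, -6.7] [-1.97, -2.42, 0.36]
[-8.8, -6.5, -6.6] [-1.97, -2.42, 0.36]
[-9.1, -6.2, -6.4] [-1.97, -2.42, 0.36]
[-9.4, -5.9, -6.2] [-1.97, -2.42, 0.36]
[ 0.36  0.63 -0.61  1.75  0.74  1.04  0.93]
```

```bash
python3 -m pendant '[[-1,[0,-9,-30],[0,0,0]],[-1,[-5,-9,-25],[-2,-2.5,0.4]],[-1,[-8,-8,-4],[-2,-2.5,0.4]],[-1,[-9,-7,-2],[-2,-2.5,0.4]],[-1,[-9,-7,0],[-2,-2.5,0.4]],[-1,[-9,-7,0],[-2,-2.5,0.4]],[-1,[-9,-6,0],[-2,-2.5,0.4]],[-1,[-9,-6,0],[-2,-2.5,0.4]]]'
python3 - <<'E'
from plan import *
from plant import cams
import cv2
S=[.650,-.179,-.03]
b=W(S,[[-.0197,0,.274]])[0]; Q=tool(S[2],20); z=Q.apply([0,0,1]); g=b+.012*z
rows(g-.08*z,Q,1)
im=cams.snapshot("top")["img"][:,:,::-1]; cv2.imwrite("pics/t6.png",im)
c=cv2.resize(im[130:330,300:480],None,fx=3,fy=3,interpolation=cv2.INTER_CUBIC)
for q in proj(W(S,[[-.0197,dy,.274] for dy in(-.024,.024)])): cv2.circle(c,tuple(((q-[300,130]+.5)*3).astype(int)),2,(0,0,255),-1)
cv2.imwrite("pics/c6.png",c)
E
```

```text
clock: 24.28
tool_pos: [0.6048, -0.1754, 0.3408]
eef_rot: [0.017, 0.988, -0.018, 0.155]
contact_force: [0.7, -0.4, -0.7]
opening: 1.001
finger_force: 0.0
tot deg [-1.8 -2.2  0. ] mm/row 4.3
[-1.3, -2.1, 3.6] [-1.78, -2.19, 0.02]
```

View pics/c6.png

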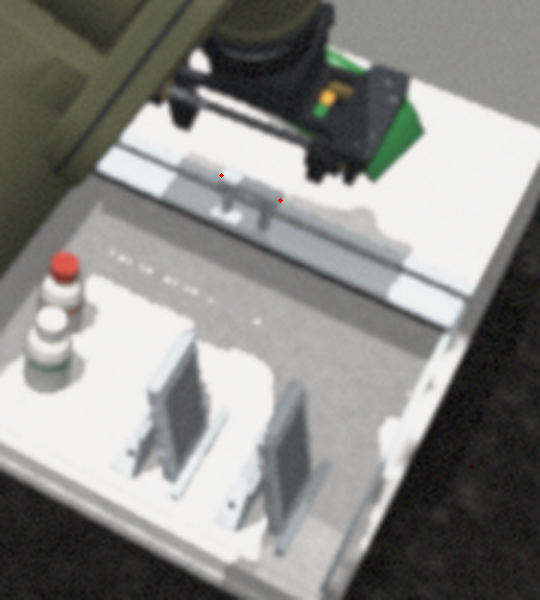

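The cassette leans exactly like its neighbour, foot along the strip. The pull bar, at about (250,187) in the crop, matches the predicted dots. Now I'll grip the pull.

```bash
python3 -m pendant '[[-1,[-1,-3,4],[-1.8,-2.2,0]],[-1,[0,0,20],[0,0,0]],[-1,[0,0,22],[0,0,0]],[-1,[0,0,22],[0,0,0]],[-1,[0,0,16],[0,0,0]],[-1,[0,0,0],[0,0,0]]]' && python3 -m pendant '[[1,[0,0,0],[0,0,0]],[1,[0,0,0],[0,0,0]],[1,[0,0,0],[0,0,0]],[1,[0,0,0],[0,0,0]],[1,[0,0,0],[0,0,0]],[1,[0,0,0],[0,0,0]]]' 25; sed -i 's/^S=.*/S=[.650,-.179,-.03]/' arc.py; python3 arc.py 0 16
```

```text
clock: 25.08
tool_pos: [0.6347, -0.1782, 0.2617]
eef_rot: [0.014, 0.985, -0.003, 0.173]
contact_force: [-0.0, 0.1, -0.4]
opening: 1.003
finger_force: 0.0
clock: 25.82
tool_pos: [0.6351, -0.1778, 0.2639]
eef_rot: [0.014, 0.985, -0.002, 0.174]
contact_force: [-1.2, 2.4, 2.4]
opening: 0.536
finger_force: 25.0
j 1.3957820038800992 rad 0.23244970384726407 ly 0.0006931283287735826
[19.16954166  0.03169122 -4.18915572]
[19.46163065  0.03109495 -2.50306268]
[19.60570694  0.03026219 -0.79793294]
[19.60067476  0.02919928  0.91326536]
[19.4465724   0.02791429  2.61751795]
[19.14457184  0.02641701  4.30186338]
[18.69696992  0.02471882  5.95349158]
[18.10717082  0.02283263  7.55984134]
[17.37966015  0.02077279  9.10869578]
[16.51997092  0.01855496 10.58827531]
[15.53464135  0.01619602 11.98732719]
[1.44311652e+01 1.37139024e-02 1.32952111e+01]
[1.32179349e+01 1.11274852e-02 1.45019802e+01]
[1.19041775e+01 8.45643951e-03 1.55984565e+01]
[1.04998844e+01 5.72107955e-03 1.65763009e+01]
[9.01573599e+00 2.94220872e-03 1.74280766e+01]
```

```bash
python3 -m pendant '[[1,[19,0,-4],[0,0,0]],[1,[19.5,0,-2.5],[0,0,0]],[1,[19.5,0,-1],[0,0,0]],[1,[19.5,0,1],[0,0,0]],[1,[19.5,0,2.5],[0,0,0]],[1,[19,0,4.5],[0,0,0]],[1,[18.5,0,6],[0,0,0]],[1,[18,0,7.5],[0,0,0]]]' 30; python3 arc.py 0 8
```

```text
clock: 26.82
tool_pos: [0.4972, -0.172, 0.199]
eef_rot: [0.013, 0.984, -0.001, 0.176]
contact_force: [6.6, 3.1, -3.4]
opening: 0.538
finger_force: 30.0
j 0.7241159543913558 rad 0.2305922206755793 ly 0.0023296165597079714
[18.29000175  0.02997072  8.94181576]
[17.40689427  0.01980852 10.55844548]
[1.63812716e+01 9.48413589e-03 1.20886302e+01]
[ 1.52215309e+01 -9.17893719e-04  1.35198420e+01]
[ 1.39371673e+01 -1.13124083e-02  1.48403629e+01]
[12.53869607 -0.0216143  16.03938169]
[11.03756705 -0.03173924 17.1070815 ]
[ 9.44607036 -0.04160432 18.03472082]
```

```bash
python3 -m pendant '[[1,[17.5,0,9],[0,0,0]],[1,[16.5,0,10.5],[0,0,0]],[1,[15.5,0,12],[0,0,0]],[1,[14.5,0,13.5],[0,0,0]],[1,[13,0,14.5],[0,0,0]],[1,[12,0,15.5],[0,0,0]],[1,[9,0,14],[0,0,0]],[1,[0,0,0],[0,0,0]]]'; python3 arc.py 0 2;  python3 -c "
from plant import r;print(r.get_state()['q'].round(2))"
```

```text
clock: 27.82
tool_pos: [0.4355, -0.1694, 0.091]
eef_rot: [0.012, 0.987, 0.002, 0.158]
contact_force: [-2.5, 6.9, -2.0]
opening: 0.536
finger_force: 30.0
j 0.177591206231956 rad 0.2282119491967861 ly 0.0029652537318713285
[10.17188906 -0.10468783 17.18779743]
[ 8.60761654 -0.12019062 18.02201872]
[ 0.81  0.88 -0.78  2.41  2.14  0.56 -0.25]
```

```bash
python3 -m pendant '[[1,[8,0,12],[0,0,0]],[1,[6,0,12],[0,0,0]],[1,[0,0,0],[0,0,0]]]'; python3 arc.py 0 1; python3 -m pendant '[[1,[3,0,8],[0,0,0]],[1,[0,0,0],[0,0,0]]]'; python3 arc.py 0 1
```

```text
clock: 28.2
tool_pos: [0.4308, -0.1692, 0.0643]
eef_rot: [0.011, 0.987, 0.002, 0.159]
contact_force: [-1.0, 7.9, -3.0]
opening: 0.541
finger_force: 30.0
j 0.058536554298615304 rad 0.22751126358333199 ly 0.003038727717762136
[ 5.51512761 -0.07428119 11.95810655]
clock: 28.45
tool_pos: [0.4301, -0.1692, 0.0564]
eef_rot: [0.011, 0.987, 0.001, 0.159]
contact_force: [-3.6, 7.9, -2.3]
opening: 0.54
finger_force: 30.0
j 0.023276343822392492 rad 0.22721969909668838 ly 0.003038773373776284
[ 2.10868757 -0.02820436  4.79368643]
```

```bash
python3 -m pendant '[[1,[1.5,0,6],[0,0,0]],[1,[0,0,0],[0,0,0]]]'; python3 arc.py 0 1; python3 -m pendant '[[1,[1.5,0,4],[0,0,0]],[1,[0,0,0],[0,0,0]]]'; python3 arc.py 0 1;  python3 -m pendant '[[1,[1.5,0,4],[0,0,0]],[1,[0,0,0],[0,0,0]]]'; python3 arc.py 0 1
```

```text
clock: 28.7
tool_pos: [0.4305, -0.1692, 0.0518]
eef_rot: [0.01, 0.987, 0.001, 0.16]
contact_force: [-7.6, 6.7, 19.3]
opening: 0.538
finger_force: 29.9
j 0.003525753367071366 rad 0.22648407422620398 ly 0.0030778472260927486
[ 0.31373951 -0.00297587  0.72861114]
clock: 28.95
tool_pos: [0.4307, -0.1692, 0.0484]
eef_rot: [0.009, 0.987, 0.0, 0.161]
contact_force: [-9.3, 5.2, 27.1]
opening: 0.534
finger_force: 29.9
j -0.011738507597705436 rad 0.226026689981517 ly 0.0031186139816483304
[-1.02997739  0.00803059 -2.43202598]
clock: 29.2
tool_pos: [0.431, -0.1691, 0.044]
eef_rot: [0.01, 0.987, 0.001, 0.161]
contact_force: [-7.3, 5.9, 24.3]
opening: 0.518
finger_force: 27.6
j -0.0308089212101839 rad 0.2254322912438971 ly 0.003136713132040867
[-2.64594452  0.0234072  -6.40682087]
```

Resistance of 27 N and then slip at j≈0 means the rail is down on the sill. I'll release without lifting and back off.

```bash
python3 -m pendant '[[-1,[0,0,0],[0,0,0]],[-1,[0,0,0],[0,0,0]],[-1,[0,0,0],[0,0,0]],[-1,[0,0,0],[0,0,0]],[-1,[0,0,0],[0,0,0]]]' && python3 -m pendant '[[-1,[0,0,-15],[0,0,0]],[-1,[0,0,-30],[0,0,0]],[-1,[0,0,-35],[0,0,0]],[-1,[0,0,-35],[0,0,0]],[-1,[0,30,-25],[0,0,0]],[-1,[0,50,-10],[0,0,0]],[-1,[0,50,0],[0,0,0]],[-1,[0,50,0],[0,0,0]]]' && python3 -m pendant '[[-1,[-8,50,0],[0,0,0]],[-1,[-8,50,0],[0,0,0]],[-1,[-5,40,0],[0,0,0]],[-1,[0,0,0],[0,0,0]]]'
python3 - <<'E'
from plant import r,cams
from h import *
import cv2
im=cams.snapshot("top")["img"][:,:,::-1]; cv2.imwrite("pics/t7.png",im)
# compare with template of pull in the first picture (j~0.12)
a=cv2.imread("pics/top0.png")[280:308,318:352]
m=cv2.matchTemplate(np.ascontiguousarray(im[265:335,300:370]),a,cv2.TM_CCOEFF_NORMED); _,v,_,l=cv2.minMaxLoc(m); print('match',v,'shift',(l[0]+300-318,l[1]+265-280))
S=[.650,-.179,-.03]
for j in(0,.02,.05,.12): print(j,proj(W(S,[[-.225*np.cos(j+.083),0,.05+.225*np.sin(j+.083)]])))
print(np.round(r.get_state()['q'],2))
E
```

```text
clock: 29.82
tool_pos: [0.4317, -0.1734, 0.042]
eef_rot: [0.014, 0.987, -0.003, 0.161]
contact_force: [-0.1, 0.1, -0.5]
opening: 0.999
finger_force: 0.0
clock: 30.82
tool_pos: [0.3942, 0.0014, 0.1857]
eef_rot: [0.015, 0.987, -0.002, 0.16]
contact_force: [0.7, -0.4, 0.7]
opening: 1.0
finger_force: 0.0
clock: 31.32
tool_pos: [0.4185, 0.1441, 0.1925]
eef_rot: [0.012, 0.987, -0.0, 0.161]
contact_force: [-0.9, -0.4, 0.5]
opening: 1.002
finger_force: 0.0
match 0.8021924495697021 shift (3, 7)
0 [[332.91722099 304.52678764]]
0.02 [[333.17768074 303.46591051]]
0.05 [[333.603347   301.81334585]]
0.12 [[334.75963015 297.67767195]]
[ 0.16  0.75 -1.22  2.4   1.48  0.95 -0.59]
```

Run:
```python
import cv2,numpy as np
a=cv2.imread("pics/top0.png",0);b=cv2.imread("pics/t7.png",0)
# columns across the rail/sill away from the pull: dark-gap profile before and after
for x in(300,370,385):
    print(x,a[255+(x-300)//2:295+(x-300)//2:2,x-1:x+2].mean(1).astype(int),'\n    ',b[255+(x-300)//2:295+(x-300)//2:2,x-1:x+2].mean(1).astype(int))
m=cv2.matchTemplate(b[265:335,300:370],a[284:304,320:350],cv2.TM_CCOEFF_NORMED)
for dx in range(-4,5): print(dx,m[:,20+dx].max().round(2),m[:,20+dx].argmax()+265-284)
```

```text
300 [128 156 215 186 171 169 167 166 187 236 240 202 166 176 188 134  56  30
  27  30] 
     [ 90  96  87  88  88  92 131 129 133 155 214 200 169 180 191 137  56  30
  27  27]
370 [139 123 181 222 178 168 165 161 170 188 235 241 212 163 170 204 161  88
  32  29] 
     [127 144 137 117 131 124 137 216 186 151 151 197 211 169 174 210 165  91
  28  30]
385 [145 124 147 225 198 173 170 165 167 176 215 241 233 178 160 187 189 131
  61  46] 
     [126 128 146 122 121 131 117 183 211 162 152 162 217 181 163 193 193 136
  62  47]
-4 0.71 6
-3 0.73 7
-2 0.75 7
-1 0.77 7
0 0.77 7
1 0.76 7
2 0.76 7
3 0.75 7
4 0.75 8
```

The rail has moved down about 8 px and now covers the sill top, so the shutter is closed. Handing in.

```bash
python3 -c "
from plant import r;print(r.finish_job())"
```

```text
the job is handed in; nothing more can be done
None
```

I rolled the shutter up to its stop, set the cassette in the empty place leaning like its neighbour, rolled the shutter down until it stopped on the sill, and handed the job in at about 31 s. The verdict was not shown to me.

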